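# Turn the pull stick round and hook the tin out of the low shelf

### The arm

A 6-joint arm with a two-finger parallel gripper is mounted at the origin on a cart in front of the work surface, level with it; the furniture and walls round the work are solid. World frame = base frame: x ahead of the robot, y to its left, z up, the work surface at z = 0. Lengths are in m, angles in rad, forces in N, time in s.
With the tool pointing down it reaches from about 0.4 to 0.825 m from the base axis. Payload 7 kg.
Tool frame: the origin (TCP) lies at the very end of the fingers, on their centre line; the grasp point (between the pads) lies 19 mm behind it; z points along the fingers, y is the line along which they close (so a half turn about z gives the same grasp; the last joint's range is limited). The gripper opens to 85 mm and grips with 20 to 120 N. Pads are 22 mm wide; open, the fingers measure 114 mm over their backs; the gripper's body (76 mm by 85 mm) begins 54 mm behind the grasp point. The pads swing forward as they close: fully open they stand 13 mm farther back than shut.
Start: joints at [-1.052, 0.359, 0.012, 0, -1.224, -0.288], TCP at [0.154, -0.657, 0.231] pointing down, gripper open.
Joint ranges: [-3.07, 3.07], [-1.43, 2.12], [-1.02, 1.25], [-3.03, 1.67], [-3.05, -0], [-3.03, 3.03]. Speed limits (rad/s): [2.39, 2.39, 3.01, 3.14, 3.14, 3.14].

### API

Orientations are given as a unit quaternion [x, y, z, w].
In Python, from cell import manip, cams gives the robot as it stands.
- The arm moves only by the tool jog_arm, never from a script. Its argument "targets" is a list of rows, each an object with "rotation": the turn, a rotation vector about the tool's x, y, z in rad, a list of three; "linear": the shift along the tool's x, y, z in cm, a list of three; "fingers": the closure in counts, from 0 (fully open) to 255 (shut). A call has 1 to 10 rows; each row shifts and turns the commanded pose from where the row before left it, along the tool's axes as they then stand; what a row does not reach is not made up. A row lasts 1/12 s, in which the tool goes at most 41.7 mm and 7.16 degrees, less where a joint would pass 70% of its speed; a pose out of reach is approached as far as the arm can. A call with a gripper value outside its range is refused whole. The fingers move at their own pace and stop on an object; "squeeze" is the grip in N (left out, the last holds). Time passes only in rows, so rows that do not move let the fingers close. It gives the time, the measured TCP pose, the force, the opening and the grip force at its end, in the units of the state.
- manip.get_obs(): the state, without advancing time (a new reading comes with each control period).
- cams.get_image(name): name is "scene" or "top"; returns a dict with "image" (480x640x3 uint8, red, green, blue), "fx", "fy", "cx", "cy" (pixels), "T" (4x4, takes a point from camera to world coordinates). Camera axes: x right, y up, looking along -z (the intrinsics and any distortion apply to the point x, -y, -z); pixel columns grow to the right and rows downward; lengths in m; the calibration is good to about 2 mm. A picture is of the moment at which its call begins. There is no depth.
- manip.job_done(): hands the job in; it is judged then, once.
The state is a dict: "time_s": time; "q": joint angles; "joint_vel": joint speeds; "effort": joint torques, N m; "position": TCP position; "ee_rot": TCP orientation; "wrist_force": force on the tool from outside, world axes, zero at the start; "moment": the same for the moment, N m; "opening": opening from 0.0 (shut) to 1.0 (fully open); "grasp_force": force on a finger pad.
Only numpy, scipy, OpenCV 4.12 (cv2) and the standard library are available. Lean on these libraries where they do the work, as an engineer would, in place of code of your own. Each camera call takes 0.05 s, during which the arm holds its last target. There are 200 camera calls.

### The job

Someone put the wooden T-headed pull stick away wrong way round, handle first under the low shelf. Draw it out, set it down on the open worktop and let go, so that you can take it again near the end of its handle, and then with its head hook the squat tin out from under the shelf, never touching the tin with the hand or arm itself, until the tin stands upright in front of the shelf with at least 2 cm of free space between them. Leave the stick lying flat on the worktop wholly out from under the shelf, and do not disturb the jar, the tumbler or the bottle.

Things in the scene. Friction and masses are not known exactly. Their poses are not given: they have to be found in the camera images.
- shelf_front (a point): Fixed low wooden shelf, open to the front. Point: on the worktop, middle of its front edge; x into the shelf, y to its left, z up. 432 mm wide (400 clear between 16 mm side walls), 140 mm clear height, roof top at 156 mm, 122 mm clear depth to the back wall. Fixed crockery on the roof up to 265 mm high, 25 mm or more behind its front edge. Too low for a hand
- stick_mid (a point): Loose T-shaped pull stick of light wood, 200 mm long, 90 g. Point: half-way along, 10 mm above its level underside; x runs along it to the T head, z up. Handle: bar 22 mm wide, 20 mm high, from x = -100 mm to the head; head: cross bar x = 84 to 100 mm, 130 mm wide, 26 mm high. At the start it lies with about half its handle under the shelf, the head out in front
- stick_head (a point): Middle of the stick's cross bar, at x = +92 mm along the stick, 10 mm above the underside; same axes as stick_mid
- stick_end (a point): Free end of the stick's handle, at x = -100 mm along the stick, 10 mm above the underside; same axes as stick_mid
- tin_mid (a point): Centre of the squat round food tin, 75 mm across and 58 mm high, about 0.3 kg, standing upright under the shelf, some 120 mm left or right of its middle, its centre about 40 to 47 mm behind the front edge; z is its axis
- jar_mid (a point): Centre of the jar with a lid, 66 mm across and 94 mm high, taller and slimmer than the tin, standing under the shelf on the other side; to be left alone
- cup_mid (a point): Centre of the tall plain tumbler, 84 mm across, 146 mm high, on the worktop to the left; to be left alone
- bottle_mid (a point): Centre of the slim bottle with green contents, 60 mm across and 183 mm high, on the worktop to the left; to be left alone
Things that resemble listed ones, but are neither listed nor needed, are in the scene too. Several things look just like the part that bears stick_mid: the one meant starts nearest to the robot's base.

How it is judged:
By the outcome, as a careful person would: the job done as asked, in the order asked, and still so for the second after the job is handed in, with the robot touching nothing.
It also fails if it takes over 67 s, if anything falls off the work surface, if the arm or the gripper's body presses on something with over 40 N, if the wrist force passes 120 N, or if a joint passes its speed limit or range.

## Working session

There is one attempt and no reset: what is moved stays moved. The work goes in short steps, Python scripts to look and compute and a tool call to move; the robot and the scene stay as the last step left them, time stands still between calls to the robot, and variables do not carry over. Pictures are saved under pics/ and viewed, at most 10 in all, crops included, and the job is handed in when it is done.

Besides the shell and the picture viewer there is one more tool, called after "Call:" as name(argument=value, ...) on one line, values as JSON. jog_arm: Moves the arm, as the interface text tells. Its arguments: {"type":"object","properties":{"targets":{"type":"array"},"squeeze":{"type":"number"}},"required":["targets"]}

```bash
mkdir -p pics; ls; python3 - <<'E'
from cell import manip,cams
import cv2,json
for n in("scene","top"):
    d=cams.get_image(n); cv2.imwrite(f"pics/{n}0.png",d["image"][:,:,::-1]); print(n,{k:d[k] for k in d if k!="image"})
print(manip.get_obs())
E
```

```text
pics
scene {'fx': 437.48093781304794, 'fy': 437.48093781304794, 'cx': 327.093101026905, 'cy': 240.03070316995544, 'T': array([[-0.73793528,  0.32673226, -0.59050618, -0.27113298],
       [-0.6748206 , -0.36798186,  0.63969251,  0.64836675],
       [-0.00828738,  0.87053741,  0.49203245,  0.75905979],
       [ 0.        ,  0.        ,  0.        ,  1.        ]])}
top {'fx': 531.1188361437822, 'fy': 531.1188361437822, 'cx': 326.2152834877918, 'cy': 239.43822171478942, 'T': array([[-0.02718198,  0.99480403, -0.09811261,  0.39592138],
       [-0.99961775, -0.02655458,  0.00769515, -0.20782391],
       [ 0.00504983,  0.09828428,  0.99514557,  1.497602  ],
       [ 0.        ,  0.        ,  0.        ,  1.        ]])}
{'time_s': 0.1, 'q': array([-1.05189618e+00,  3.59299633e-01,  1.11671865e-02, -3.04898902e-04,
       -1.22410929e+00, -2.88070024e-01]), 'joint_vel': array([ 1.59145766e-03, -2.80201727e-03,  1.77517737e-03,  2.22954553e-03,
       -9.14501127e-05, -2.33001460e-03]), 'effort': array([-2.00809031e-03, -5.84763336e+01,  2.94108421e+01,  6.95460543e+00,
       -3.15300938e-03, -2.87752222e-06]), 'position': array([ 0.154287  , -0.65669236,  0.23047541]), 'ee_rot': array([-1.15107411e-01,  9.93352778e-01,  7.20948564e-04, -1.51920847e-04]), 'wrist_force': array([-0.15821291, -0.54215532, -0.86816452]), 'moment': array([-0.05316209, -0.04617217, -0.00095904]), 'grasp_force': 0.0, 'opening': 0.9988270156225747}
```

View pics/scene0.png

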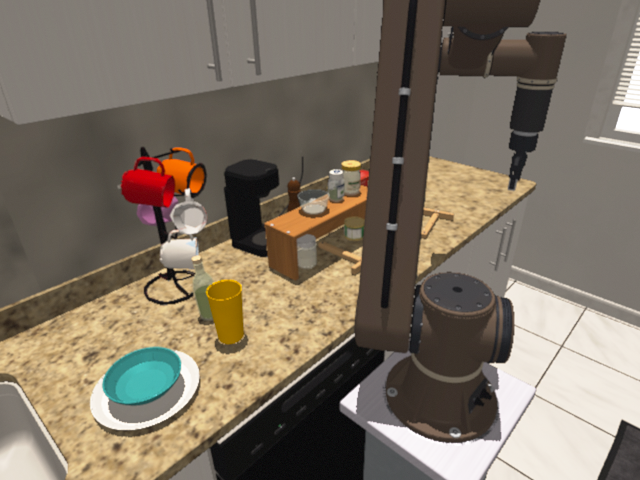

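View pics/top0.png

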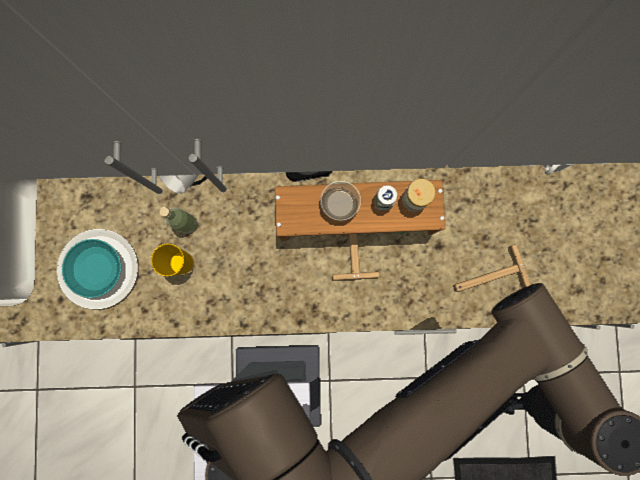

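The scene view shows the shelf (270–370, 190–275) with the jar inside at the near (left) end (305,252), and a tin at about (354,230). In the top view, the stick under the shelf has its head at (356,276) and the handle goes up to (354,240). A second stick lies free at (490,270). The bottle is at (180,220) and the tumbler at (172,260).

```bash
cat > h.py <<'E'
import numpy as np
from cell import manip,cams
def ray(d,u,v):
    T=d["T"]; r=T[:3,:3]@np.array([(u-d["cx"])/d["fx"],-(v-d["cy"])/d["fy"],-1]); return T[:3,3],r
def onz(d,u,v,z):
    c,r=ray(d,u,v); return c+r*(z-c[2])/r[2]
def px(d,p):
    q=np.linalg.inv(d["T"])@np.append(p,1); return d["cx"]-d["fx"]*q[0]/q[2], d["cy"]+d["fy"]*q[1]/q[2]
E
python3 - <<'E'
from h import *
import cv2
a=cv2.imread("pics/scene0.png")[150:300,240:460]; b=cv2.imread("pics/top0.png")[170:300,260:460]
a=cv2.resize(a,(792,540),interpolation=cv2.INTER_CUBIC); b=cv2.resize(b,(800,520),interpolation=cv2.INTER_CUBIC)
cv2.imwrite("pics/sc1.png",a); cv2.imwrite("pics/tc1.png",b)
E
```

```text
(no output)
```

View pics/sc1.png

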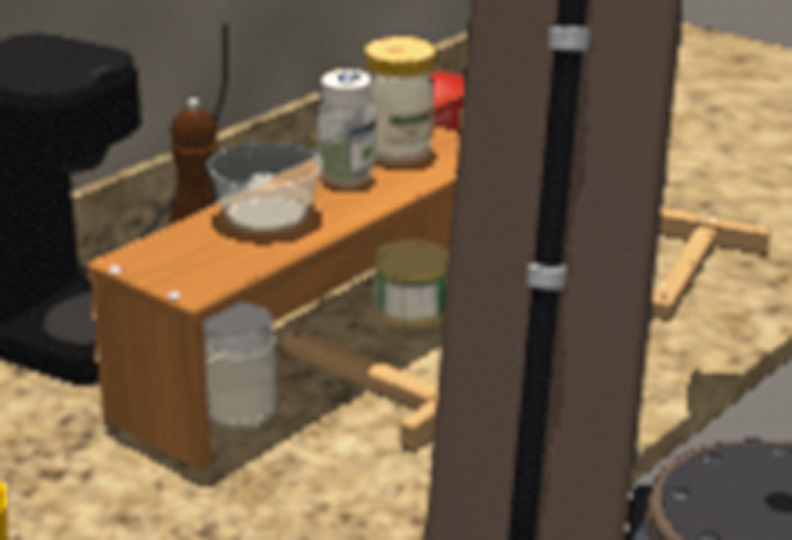

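View pics/tc1.png

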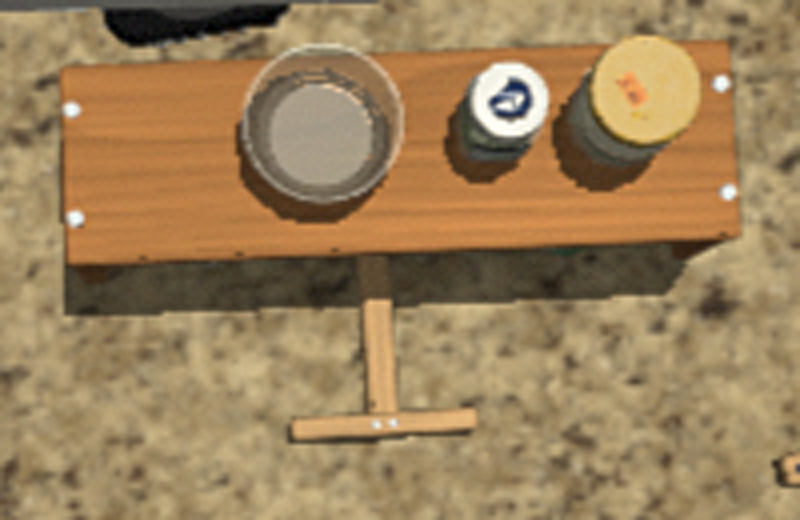

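The scene crop shows the jar at the left end and the tin with a green label: lid centre (413,262), right edge partly hidden. The top crop shows the shelf's front roof edge running from (68,264) to (740,236). The stick head runs from (291,430) to (476,420), and its handle from (381,410) to (372,258).

```bash
python3 - <<'E'
from h import *
np.set_printoptions(precision=4,suppress=True)
s=cams.get_image("scene");t=cams.get_image("top")
S=lambda x,y,z:onz(s,240+x/3.6,150+y/3.6,z)
P=lambda x,y,z:onz(t,260+x/4,170+y/4,z)
L,R=P(68,264,.156),P(740,236,.156); print("shelf L,R",L,R,np.linalg.norm(L-R)); m=(L+R)/2
ey=(L-R)/np.linalg.norm(L-R); ex=np.array([ey[1],-ey[0],0]); yaw=np.arctan2(ex[1],ex[0])
print("mid",m,"yaw",np.degrees(yaw))
print("scene corners",S(208,316,.156),S(205,478,0))
loc=lambda p:(np.dot(p-m,ex),np.dot(p-m,ey))
for n,p in dict(headL=P(291,425,.026),headR=P(476,415,.026),headmid=P(384,423,.026),hand0=P(381,408,.02),hand1=P(373,262,.02),tinTop=S(413,262,.058),tinL=S(376,262,.058),tinbot=S(412,305,0),jar=S(240,318,.094),jarbot=S(243,405,0)).items(): print(n,p,np.array(loc(p)))
for n,p in dict(cup=onz(s,228,330,0),bottle=onz(s,205,308,0),cupTop=onz(t,172,259,.146),
 s2a=P(800,462,.02),s2b=onz(t,520,268,.02),s2c=onz(t,457,288,.02),s2d=onz(t,515,247,.02),s2e=onz(t,525,285,.02),edge=onz(t,400,330,0)).items(): print(n,p)
E
```

```text
shelf L,R [ 0.5403 -0.0935  0.156 ] [ 0.5468 -0.5213  0.156 ] 0.4277788088601055
mid [ 0.5436 -0.3074  0.156 ] yaw 0.8738723168929331
scene corners [ 0.5234 -0.0901  0.156 ] [ 0.5313 -0.0853  0.    ]
headL [ 0.4383 -0.2345  0.026 ] [-0.1042  0.0745]
headR [ 0.4417 -0.3627  0.026 ] [-0.1027 -0.0537]
headmid [ 0.4379 -0.2988  0.026 ] [-0.1055  0.0102]
hand0 [ 0.4485 -0.2975  0.02  ] [-0.0949  0.0114]
hand1 [ 0.5507 -0.2952  0.02  ] [0.0073 0.0121]
tinTop [ 0.5807 -0.4177  0.058 ] [ 0.0355 -0.1109]
tinL [ 0.6076 -0.3939  0.058 ] [ 0.0627 -0.0875]
tinbot [ 0.5924 -0.4325  0.    ] [ 0.0469 -0.1259]
jar [ 0.5818 -0.182   0.094 ] [0.0402 0.1248]
jarbot [ 0.5876 -0.1874  0.    ] [0.0458 0.1193]
cup [0.5121 0.182  0.    ]
bottle [0.6345 0.1696 0.    ]
cupTop [0.4897 0.1753 0.146 ]
s2a [ 0.4033 -0.5869  0.02  ]
s2b [ 0.4473 -0.7568  0.02  ]
s2c [ 0.3966 -0.5782  0.02  ]
s2d [ 0.5063 -0.7465  0.02  ]
s2e [ 0.3998 -0.7677  0.02  ]
edge [ 0.2844 -0.4182  0.    ]
```

Call:
jog_arm(targets=[{"rotation": [0,0,0.105],"linear": [0,0,0],"fingers": 0},{"rotation": [0,0,0.105],"linear": [0,0,0],"fingers": 0},{"rotation": [0,0,0],"linear": [-2.5,2.7,0.6],"fingers": 0},{"rotation": [0,0,0],"linear": [-2.5,2.7,0.6],"fingers": 0},{"rotation": [0,0,0],"linear": [-2.5,2.7,0.6],"fingers": 0},{"rotation": [0,0,0],"linear": [-2.5,2.7,0.6],"fingers": 0},{"rotation": [0,0,0],"linear": [-2.5,2.7,0.6],"fingers": 0},{"rotation": [0,0,0],"linear": [-2.5,2.7,0.6],"fingers": 0},{"rotation": [0,0,0],"linear": [-2.5,2.7,0.6],"fingers": 0},{"rotation": [0,0,0],"linear": [-2.5,2.7,0.6],"fingers": 0}], squeeze=60)

```text
time_s: 1.03
position: [0.3507, -0.4354, 0.1831]
ee_rot: [-0.01, 1.0, -0.0, 0.0]
wrist_force: [1.3, -1.0, 0.3]
opening: 1.0
grasp_force: 0.0
```

Call:
jog_arm(targets=[{"rotation": [0,0,0],"linear": [-2.4,2.7,1.0],"fingers": 0},{"rotation": [0,0,0],"linear": [-2.4,2.7,1.0],"fingers": 0},{"rotation": [0,0,0],"linear": [-2.4,2.7,1.0],"fingers": 0},{"rotation": [0,0,0],"linear": [-2.4,2.7,1.0],"fingers": 0},{"rotation": [0,0,0],"linear": [-2.0,2.3,1.0],"fingers": 0},{"rotation": [0,0,0],"linear": [0,0,1.0],"fingers": 0},{"rotation": [0,0,0],"linear": [0,0,0],"fingers": 0}])

```text
time_s: 1.62
position: [0.4629, -0.3018, 0.1213]
ee_rot: [-0.012, 1.0, 0.001, -0.001]
wrist_force: [-1.7, -1.2, 0.2]
opening: 1.0
grasp_force: 0.0
```

```bash
python3 - <<'E'
from h import *
import cv2
s=cams.get_image("scene")["image"][:,:,::-1];t=cams.get_image("top")["image"][:,:,::-1]
a=cv2.resize(s[190:290,300:460],(800,500),interpolation=cv2.INTER_CUBIC)
b=cv2.resize(t[200:320,300:540],(800,400),interpolation=cv2.INTER_CUBIC)
cv2.imwrite("pics/s2.png",s.copy());cv2.imwrite("pics/2.png",cv2.resize(np.vstack([a,b]),(533,600)));cv2.imwrite("pics/s2c.png",a)
print(manip.get_obs()["position"])
E
```

```text
[ 0.46266596 -0.30360642  0.12310228]
```

View pics/2.png

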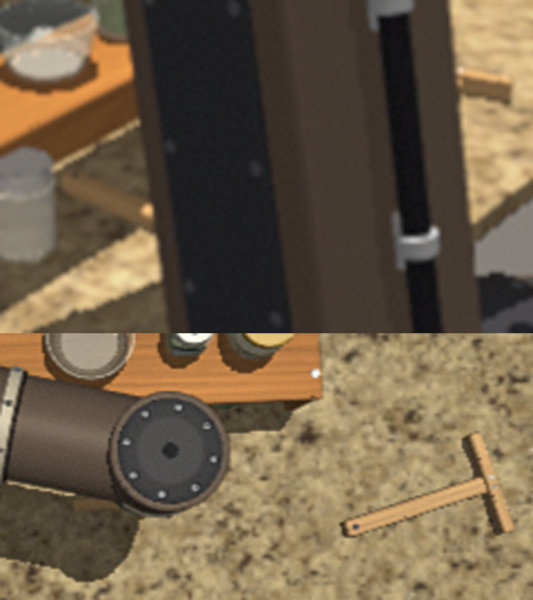

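The picture shows the arm hiding the stick in both views. The jar is unmoved and the decoy stick lies free at the right. I'm descending onto the handle from the earlier measurement.

Call:
jog_arm(targets=[{"rotation": [0,0,0],"linear": [-1.2,0.6,2.5],"fingers": 0},{"rotation": [0,0,0],"linear": [0,0,3.0],"fingers": 0},{"rotation": [0,0,0],"linear": [0,0,3.0],"fingers": 0},{"rotation": [0,0,0],"linear": [0,0,2.0],"fingers": 0},{"rotation": [0,0,0],"linear": [0,0,0],"fingers": 0},{"rotation": [0,0,0],"linear": [0,0,0],"fingers": 0}])

```text
time_s: 2.22
position: [0.4741, -0.2983, 0.0184]
ee_rot: [-0.01, 1.0, 0.0, -0.001]
wrist_force: [0.1, -0.7, 0.3]
opening: 1.003
grasp_force: 0.0
```

Call:
jog_arm(targets=[{"rotation": [0,0,0],"linear": [0,0,1.4],"fingers": 0},{"rotation": [0,0,0],"linear": [0,0,0],"fingers": 120},{"rotation": [0,0,0],"linear": [0,0,0],"fingers": 255},{"rotation": [0,0,0],"linear": [0,0,0],"fingers": 255},{"rotation": [0,0,0],"linear": [0,0,0],"fingers": 255},{"rotation": [0,0,0],"linear": [0,0,0],"fingers": 255},{"rotation": [0,0,0],"linear": [0,0,0],"fingers": 255},{"rotation": [0,0,0],"linear": [0,0,0],"fingers": 255}])

```text
time_s: 2.88
position: [0.4757, -0.2976, 0.0055]
ee_rot: [-0.011, 1.0, -0.0, 0.001]
wrist_force: [-1.2, 1.6, 7.3]
opening: 0.24
grasp_force: 60.0
```

Call:
jog_arm(targets=[{"rotation": [0,0,0],"linear": [0,0,-0.8],"fingers": 255},{"rotation": [0,0,0],"linear": [1.0,0,0],"fingers": 255},{"rotation": [0,0,0],"linear": [2.0,0,0],"fingers": 255},{"rotation": [0,0,0],"linear": [2.5,0,0],"fingers": 255},{"rotation": [0,0,0],"linear": [2.5,0,0],"fingers": 255},{"rotation": [0,0,0],"linear": [2.5,0,0],"fingers": 255},{"rotation": [0,0,0],"linear": [1.8,0,0],"fingers": 255},{"rotation": [0,0,0],"linear": [0,0,-2.0],"fingers": 255},{"rotation": [0,0,0],"linear": [0,0,-2.0],"fingers": 255},{"rotation": [0,0,0],"linear": [0,0,0],"fingers": 255}])

```text
time_s: 3.72
position: [0.3529, -0.3007, 0.0555]
ee_rot: [-0.011, 1.0, -0.001, 0.002]
wrist_force: [0.5, 0.2, -0.8]
opening: 0.236
grasp_force: 59.0
```

```bash
python3 - <<'E'
from h import *
import cv2
s=cams.get_image("scene")["image"][:,:,::-1];t=cams.get_image("top")["image"][:,:,::-1]
a=cv2.resize(s[180:290,240:460],(800,400),interpolation=cv2.INTER_CUBIC)
b=cv2.resize(t[200:340,260:540],(800,400),interpolation=cv2.INTER_CUBIC)
cv2.imwrite("pics/3.png",cv2.resize(np.vstack([a,b]),(600,600)))
print(manip.get_obs()["position"],manip.get_obs()["q"])
E
```

```text
[ 0.35196315 -0.29995986  0.05310573] [-2.78273517e-01  2.14587827e-01 -6.75119664e-01 -2.65018889e-04
 -6.78805263e-01 -1.27187037e+00]
```

View pics/3.png

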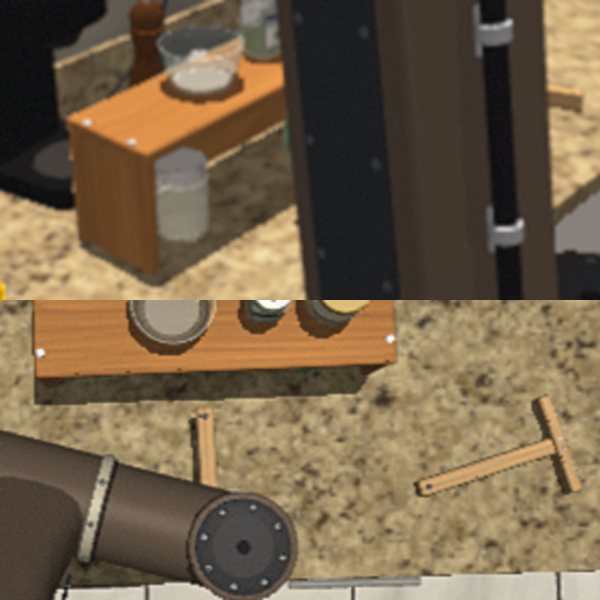

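The picture shows the stick drawn out. Its handle end is at (203,412) in the top half, clear of the shelf front edge, and the jar is unmoved. Next I turn it round.

Call:
jog_arm(targets=[{"rotation": [0,0,-0.12],"linear": [0,0,0],"fingers": 255},{"rotation": [0,0,-0.12],"linear": [0,0,0],"fingers": 255},{"rotation": [0,0,-0.12],"linear": [0,0,0],"fingers": 255},{"rotation": [0,0,-0.12],"linear": [0,0,0],"fingers": 255},{"rotation": [0,0,-0.12],"linear": [0,0,0],"fingers": 255},{"rotation": [0,0,-0.12],"linear": [0,0,0],"fingers": 255},{"rotation": [0,0,-0.12],"linear": [0,0,0],"fingers": 255},{"rotation": [0,0,-0.12],"linear": [0,0,0],"fingers": 255},{"rotation": [0,0,-0.12],"linear": [0,0,0],"fingers": 255},{"rotation": [0,0,-0.12],"linear": [0,0,0],"fingers": 255}])

```text
time_s: 4.65
position: [0.351, -0.2995, 0.0513]
ee_rot: [-0.576, 0.818, 0.001, -0.0]
wrist_force: [0.7, 0.6, -1.2]
opening: 0.24
grasp_force: 58.9
```

Call:
jog_arm(targets=[{"rotation": [0,0,-0.12],"linear": [0,0,0],"fingers": 255},{"rotation": [0,0,-0.12],"linear": [0,0,0],"fingers": 255},{"rotation": [0,0,-0.12],"linear": [0,0,0],"fingers": 255},{"rotation": [0,0,0],"linear": [0,-2.0,0],"fingers": 255},{"rotation": [0,0,0],"linear": [0,-2.5,0],"fingers": 255},{"rotation": [0,0,0],"linear": [0,-2.0,0],"fingers": 255},{"rotation": [0,0,-0.12],"linear": [0,0,0],"fingers": 255},{"rotation": [0,0,-0.12],"linear": [0,0,0],"fingers": 255},{"rotation": [0,0,-0.12],"linear": [0,0,0],"fingers": 255},{"rotation": [0,0,-0.12],"linear": [0,0,0],"fingers": 255}])

```text
time_s: 5.48
position: [0.4161, -0.2988, 0.051]
ee_rot: [0.859, -0.512, -0.001, 0.0]
wrist_force: [0.0, 0.3, -0.1]
opening: 0.236
grasp_force: 59.0
```

Call:
jog_arm(targets=[{"rotation": [0,0,-0.12],"linear": [0,0,0],"fingers": 255},{"rotation": [0,0,-0.12],"linear": [0,0,0],"fingers": 255},{"rotation": [0,0,-0.12],"linear": [0,0,0],"fingers": 255},{"rotation": [0,0,-0.12],"linear": [0,0,0],"fingers": 255},{"rotation": [0,0,-0.12],"linear": [0,0,0],"fingers": 255},{"rotation": [0,0,-0.12],"linear": [0,0,0],"fingers": 255},{"rotation": [0,0,-0.12],"linear": [0,0,0],"fingers": 255},{"rotation": [0,0,-0.12],"linear": [0,0,0],"fingers": 255},{"rotation": [0,0,-0.12],"linear": [0,0,0],"fingers": 255},{"rotation": [0,0,0],"linear": [0,0,0],"fingers": 255}])

```text
time_s: 6.32
position: [0.4161, -0.2989, 0.0513]
ee_rot: [1.0, 0.002, -0.001, -0.0]
wrist_force: [0.5, 0.1, -0.7]
opening: 0.24
grasp_force: 59.0
```

Call:
jog_arm(targets=[{"rotation": [0,0,0],"linear": [2.5,0.9,0],"fingers": 255},{"rotation": [0,0,0],"linear": [2.5,0.9,0],"fingers": 255},{"rotation": [0,0,0],"linear": [0,0,2.0],"fingers": 255},{"rotation": [0,0,0],"linear": [0,0,1.5],"fingers": 255},{"rotation": [0,0,0],"linear": [0,0,0.6],"fingers": 255},{"rotation": [0,0,0],"linear": [0,0,0.3],"fingers": 255},{"rotation": [0,0,0],"linear": [0,0,0.1],"fingers": 255},{"rotation": [0,0,0],"linear": [0,0,0],"fingers": 255}])

```text
time_s: 6.98
position: [0.467, -0.3173, 0.0075]
ee_rot: [1.0, -0.001, 0.0, 0.0]
wrist_force: [0.8, 0.8, -0.7]
opening: 0.242
grasp_force: 59.1
```

Call:
jog_arm(targets=[{"rotation": [0,0,0],"linear": [0,0,0.2],"fingers": 255},{"rotation": [0,0,0],"linear": [0,0,0],"fingers": 100},{"rotation": [0,0,0],"linear": [0,0,0],"fingers": 0},{"rotation": [0,0,0],"linear": [0,0,0],"fingers": 0},{"rotation": [0,0,0],"linear": [0,0,0],"fingers": 0},{"rotation": [0,0,0],"linear": [0,0,0],"fingers": 0},{"rotation": [0,0,0],"linear": [0,0,-2.5],"fingers": 0},{"rotation": [0,0,0],"linear": [0,0,-3.5],"fingers": 0},{"rotation": [0,0,0],"linear": [0,0,-3.0],"fingers": 0}])

```text
time_s: 7.73
position: [0.4666, -0.3173, 0.0964]
ee_rot: [1.0, -0.0, -0.001, -0.0]
wrist_force: [1.1, 0.2, -0.1]
opening: 1.002
grasp_force: 0.0
```

Call:
jog_arm(targets=[{"rotation": [0,0,0],"linear": [-3.0,0,0],"fingers": 0},{"rotation": [0,0,0],"linear": [-3.5,0,0],"fingers": 0},{"rotation": [0,0,0],"linear": [-3.5,0,0],"fingers": 0},{"rotation": [0,0,0],"linear": [-3.7,0,0],"fingers": 0},{"rotation": [0,0,0],"linear": [0,0,0],"fingers": 0},{"rotation": [0,0,0],"linear": [0,0,0],"fingers": 0}])

```text
time_s: 8.23
position: [0.3284, -0.3172, 0.0959]
ee_rot: [1.0, -0.001, 0.0, 0.0]
wrist_force: [0.7, 0.3, -0.7]
opening: 1.0
grasp_force: 0.0
```

```bash
python3 - <<'E'
from h import *
import cv2
s=cams.get_image("scene")["image"][:,:,::-1];t=cams.get_image("top")["image"][:,:,::-1]
a=cv2.resize(s[180:290,240:460],(800,400),interpolation=cv2.INTER_CUBIC)
b=cv2.resize(t[215:335,260:500],(800,400),interpolation=cv2.INTER_CUBIC)
cv2.imwrite("pics/4.png",cv2.resize(np.vstack([a,b]),(600,600)))
print(manip.get_obs()["position"],manip.get_obs()["q"])
E
```

```text
[ 0.33069361 -0.3175591   0.09585298] [-3.33313234e-01  1.42378170e-01 -6.35089785e-01  3.26987267e-04
 -7.91781615e-01  1.90307287e+00]
```

View pics/4.png

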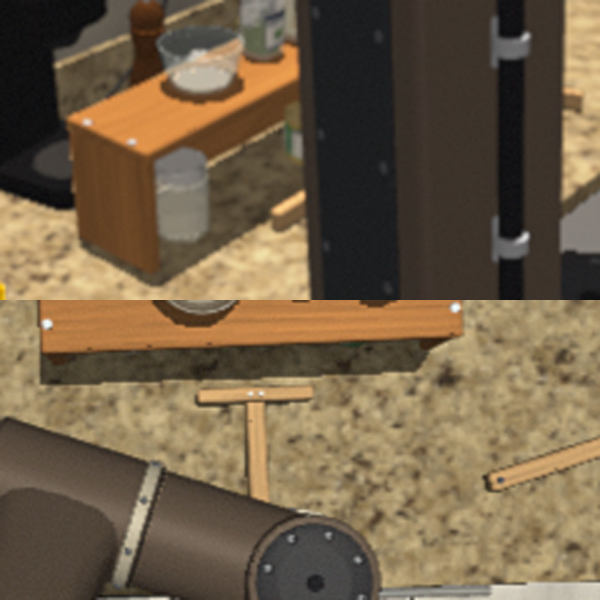

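The stick now lies with its head towards the shelf, at (255,394) in the lower half, and the handle runs down to (260,495). The tin's left edge shows in the upper half at (285,130), and the jar is unmoved.

```bash
python3 - <<'E'
from h import *
np.set_printoptions(precision=4,suppress=True)
s=cams.get_image("scene");t=cams.get_image("top")
P=lambda x,y,z:onz(t,260+x*.4,215+(y-300)*.4,z)
for a in [(255,393,.026),(198,396,.026),(312,390,.026),(256,408,.02),(260,495,.02),(42,352,.156),(462,334,.156)]: print(a,P(*a))
# predicted silhouette of tin in scene (left edge col, lid top/bottom rows) and top-view visibility
th=np.linspace(0,2*np.pi,73)
for c in [(.586,-.425),(.583,-.420),(.588,-.430)]:
    for z in(0,.058):
        u=np.array([px(s,(c[0]+.0375*np.cos(a),c[1]+.0375*np.sin(a),z)) for a in th]); 
        print(c,z,"crop cols",(u[:,0].min()-240)*3.6,(u[:,0].max()-240)*3.6,"rows",(u[:,1].min()-150)*3.6,(u[:,1].max()-150)*3.6)
E
```

```text
(255, 393, 0.026) [ 0.5027 -0.3176  0.026 ]
(198, 396, 0.026) [ 0.5011 -0.2542  0.026 ]
(312, 390, 0.026) [ 0.5044 -0.3811  0.026 ]
(256, 408, 0.02) [ 0.4864 -0.3186  0.02  ]
(260, 495, 0.02) [ 0.3898 -0.3198  0.02  ]
(42, 352, 0.156) [ 0.5408 -0.093   0.156 ]
(462, 334, 0.156) [ 0.5479 -0.5208  0.156 ]
(0.586, -0.425) 0 crop cols 374.45859224317843 449.9978250330995 rows 291.9105792496298 328.427804046383
(0.586, -0.425) 0.058 crop cols 375.09630745089805 452.04013895397543 rows 240.68600044553395 275.6759164277883
(0.583, -0.42) 0 crop cols 373.483049758696 449.26105159606186 rows 294.5967386377398 331.34729179925824
(0.583, -0.42) 0.058 crop cols 374.1046854996609 451.29626278018077 rows 243.25849340668643 278.4761746744375
(0.588, -0.43) 0 crop cols 376.19044642049334 451.5222493929319 rows 289.5491879489145 325.86229507597386
(0.588, -0.43) 0.058 crop cols 376.8583699419892 453.5869966336934 rows 238.42427738437263 273.21495426882063
```

Call:
jog_arm(targets=[{"rotation": [0,0,-0.015],"linear": [0,0.2,2.5],"fingers": 0},{"rotation": [0,0,0],"linear": [0,0,3.5],"fingers": 0},{"rotation": [0,0,0],"linear": [0,0,2.3],"fingers": 0},{"rotation": [0,0,0],"linear": [0,0,0.8],"fingers": 0},{"rotation": [0,0,0],"linear": [0,0,0],"fingers": 120},{"rotation": [0,0,0],"linear": [0,0,0],"fingers": 255},{"rotation": [0,0,0],"linear": [0,0,0],"fingers": 255},{"rotation": [0,0,0],"linear": [0,0,0],"fingers": 255},{"rotation": [0,0,0],"linear": [0,0,0],"fingers": 255},{"rotation": [0,0,0],"linear": [0,0,0],"fingers": 255}], squeeze=90)

```text
time_s: 9.27
position: [0.3309, -0.3195, 0.0058]
ee_rot: [1.0, 0.007, 0.001, 0.0]
wrist_force: [-0.9, 1.9, 6.7]
opening: 0.231
grasp_force: 88.0
```

Call:
jog_arm(targets=[{"rotation": [0,0,0],"linear": [0,0,-0.5],"fingers": 255},{"rotation": [0,0,0],"linear": [0,-0.7,0],"fingers": 255},{"rotation": [0,0,0],"linear": [0,-0.7,0],"fingers": 255},{"rotation": [0,0,0],"linear": [0,0,0],"fingers": 255},{"rotation": [0,0,0],"linear": [1.5,0,0],"fingers": 255},{"rotation": [0,0,0],"linear": [1.5,0,0],"fingers": 255},{"rotation": [0,0,0],"linear": [1.5,0,0],"fingers": 255},{"rotation": [0,0,0],"linear": [0,0,0],"fingers": 255}])

```text
time_s: 9.93
position: [0.3792, -0.3051, 0.0096]
ee_rot: [1.0, 0.008, 0.001, 0.001]
wrist_force: [1.1, -0.7, -0.0]
opening: 0.231
grasp_force: 88.2
```

```bash
python3 - <<'E'
from h import *
import cv2
s=cams.get_image("scene")["image"][:,:,::-1];t=cams.get_image("top")["image"][:,:,::-1]
a=cv2.resize(s[180:290,240:460],(800,400),interpolation=cv2.INTER_CUBIC)
b=cv2.resize(t[215:335,260:500],(800,400),interpolation=cv2.INTER_CUBIC)
cv2.imwrite("pics/5.png",cv2.resize(np.vstack([a,b]),(600,600)))
print(manip.get_obs()["position"])
E
```

```text
[ 0.37600309 -0.30443058  0.0089857 ]
```

View pics/5.png

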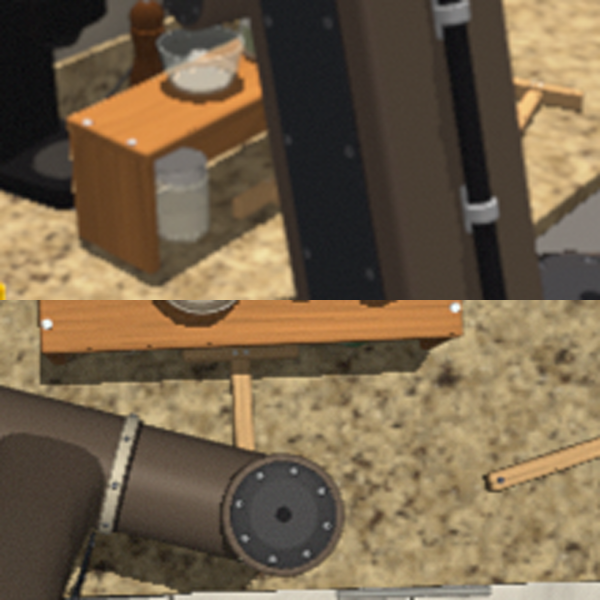

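The stick is held, with its head at (240,353) just entering under the shelf. It is clear of the jar, and the tin's green label is at (350,345) to its right.

Call:
jog_arm(targets=[{"rotation": [0,0,0],"linear": [1.5,0,0],"fingers": 255},{"rotation": [0,0,0],"linear": [2.0,0,0],"fingers": 255},{"rotation": [0,0,0],"linear": [2.0,0,0],"fingers": 255},{"rotation": [0,0,0],"linear": [2.0,0,0],"fingers": 255},{"rotation": [0,0,0],"linear": [1.5,0,0],"fingers": 255},{"rotation": [0,0,0],"linear": [0.5,0,0],"fingers": 255},{"rotation": [0,0,0],"linear": [0,0,0],"fingers": 255},{"rotation": [0,0,0],"linear": [0,0,0],"fingers": 255}])

```text
time_s: 10.7
position: [0.4688, -0.3029, 0.0088]
ee_rot: [1.0, 0.007, -0.001, -0.0]
wrist_force: [-0.7, 1.8, -0.9]
opening: 0.231
grasp_force: 88.2
```

Call:
jog_arm(targets=[{"rotation": [0,0,0],"linear": [0,1.0,0],"fingers": 255},{"rotation": [0,0,0],"linear": [0,1.5,0],"fingers": 255},{"rotation": [0,0,0],"linear": [0,1.5,0],"fingers": 255},{"rotation": [0,0,0],"linear": [0,1.5,0],"fingers": 255},{"rotation": [0,0,0],"linear": [0,1.0,0],"fingers": 255},{"rotation": [0,0,0],"linear": [0,0.6,0],"fingers": 255},{"rotation": [0,0,0],"linear": [0,0,0],"fingers": 255},{"rotation": [0,0,0],"linear": [0,0,0],"fingers": 255}])

```text
time_s: 11.37
position: [0.4701, -0.3742, 0.0092]
ee_rot: [1.0, 0.007, -0.0, -0.0]
wrist_force: [-0.5, -0.7, 0.1]
opening: 0.232
grasp_force: 88.2
```

```bash
python3 - <<'E'
from h import *
import cv2
s=cams.get_image("scene")["image"][:,:,::-1];t=cams.get_image("top")["image"][:,:,::-1]
a=cv2.resize(s[180:290,240:460],(800,400),interpolation=cv2.INTER_CUBIC)
b=cv2.resize(t[215:335,260:500],(800,400),interpolation=cv2.INTER_CUBIC)
cv2.imwrite("pics/6.png",cv2.resize(np.vstack([a,b]),(600,600)))
o=manip.get_obs();print(o["position"],o["wrist_force"],o["moment"])
E
```

```text
[ 0.47051382 -0.3736998   0.00928228] [ 0.26090919  0.28977884 -1.0111625 ] [ 0.05211253  0.07340618 -0.01184671]
```

View pics/6.png

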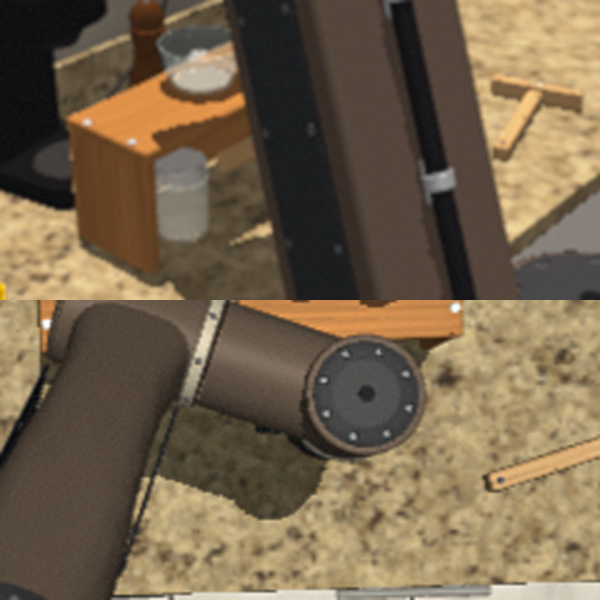

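No contact so far: the wrist force is about zero, the jar at (183,195) is unmoved, and the arm hides the tin. Now I pull.

Call:
jog_arm(targets=[{"rotation": [0,0,0],"linear": [-0.5,0,0],"fingers": 255},{"rotation": [0,0,0],"linear": [-0.6,0,0],"fingers": 255},{"rotation": [0,0,0],"linear": [-0.8,0,0],"fingers": 255},{"rotation": [0,0,0],"linear": [-1.0,0,0],"fingers": 255},{"rotation": [0,0,0],"linear": [-1.0,0,0],"fingers": 255},{"rotation": [0,0,0],"linear": [-1.0,0,0],"fingers": 255},{"rotation": [0,0,0],"linear": [-1.0,0,0],"fingers": 255},{"rotation": [0,0,0],"linear": [-1.0,0,0],"fingers": 255}])

```text
time_s: 12.13
position: [0.4007, -0.3752, 0.0095]
ee_rot: [1.0, 0.007, 0.0, 0.0]
wrist_force: [1.8, -0.3, -2.0]
opening: 0.233
grasp_force: 88.3
```

```bash
cat > g.py <<'E'
from h import *
import cv2
t=cams.get_image("top"); im=t["image"]; cv2.imwrite("pics/%s.png"%np.random.randint(1e6),im[:,:,::-1])
h=cv2.cvtColor(im,cv2.COLOR_RGB2HSV)
for n,m in dict(green=cv2.inRange(h,(50,90,20),(90,255,255))).items():
    k,_,st,c=cv2.connectedComponentsWithStats(m)
    for i in range(1,k):
        if st[i,4]>3 and 300<c[i][0]<500: print(n,st[i],c[i].round(1),onz(t,*c[i],.05).round(3))
o=manip.get_obs();print(o["position"],o["wrist_force"],o["moment"])
E
python3 g.py
```

```text
[ 0.39839157 -0.37469     0.00917915] [-0.47377602  1.25679448 -2.08500929] [-0.00767585 -0.04358582  0.01605454]
```

Call:
jog_arm(targets=[{"rotation": [0,0,0],"linear": [-0.7,0,0],"fingers": 255},{"rotation": [0,0,0],"linear": [-1.0,0,0],"fingers": 255},{"rotation": [0,0,0],"linear": [-1.0,0,0],"fingers": 255},{"rotation": [0,0,0],"linear": [-1.0,0,0],"fingers": 255},{"rotation": [0,0,0],"linear": [-1.0,0,0],"fingers": 255},{"rotation": [0,0,0],"linear": [-1.0,0,0],"fingers": 255},{"rotation": [0,0,0],"linear": [-0.8,0,0],"fingers": 255},{"rotation": [0,0,0],"linear": [-0.6,0,0],"fingers": 255},{"rotation": [0,0,0],"linear": [-0.3,0,0],"fingers": 255},{"rotation": [0,0,0],"linear": [0,0,0],"fingers": 255}])

```text
time_s: 13.02
position: [0.3267, -0.376, 0.0093]
ee_rot: [1.0, 0.007, -0.0, -0.0]
wrist_force: [-0.1, 0.1, 0.0]
opening: 0.231
grasp_force: 88.4
```

```bash
python3 g.py; python3 - <<'E'
from h import *
import cv2
s=cams.get_image("scene")["image"][:,:,::-1];t=cams.get_image("top")["image"][:,:,::-1]
cv2.imwrite("pics/t7.png",t)
a=cv2.resize(s[180:290,240:460],(800,400),interpolation=cv2.INTER_CUBIC)
b=cv2.resize(t[215:335,260:500],(800,400),interpolation=cv2.INTER_CUBIC)
cv2.imwrite("pics/7.png",cv2.resize(np.vstack([a,b]),(600,600)))
E
```

```text
[ 0.32713853 -0.37610653  0.00927399] [ 0.16161593  0.01840083 -1.83063594] [-0.00955359  0.08676959  0.02938229]
```

View pics/7.png

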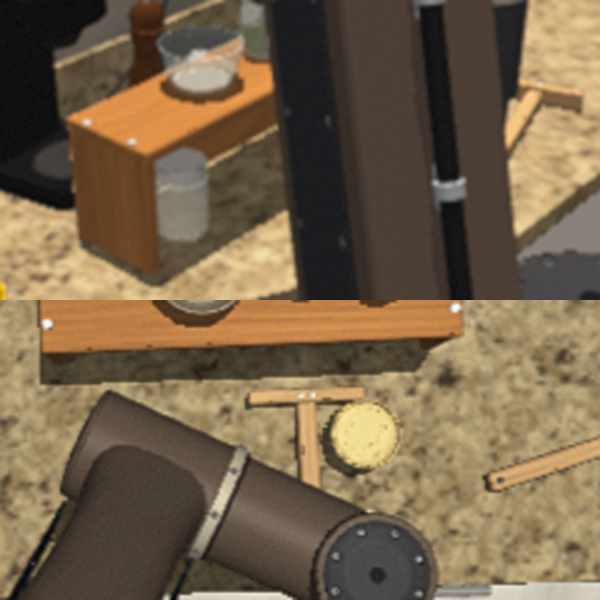

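The tin stands upright in front of the shelf, lid at (363,436), with the stick's head behind it at (306,396), clear of the shelf. Next I set the stick down, let go and retreat.

Call:
jog_arm(targets=[{"rotation": [0,0,0],"linear": [0,0,0.3],"fingers": 255},{"rotation": [0,0,0],"linear": [0,0,0.1],"fingers": 255},{"rotation": [0,0,0],"linear": [0,0,0],"fingers": 100},{"rotation": [0,0,0],"linear": [0,0,0],"fingers": 0},{"rotation": [0,0,0],"linear": [0,0,0],"fingers": 0},{"rotation": [0,0,0],"linear": [0,0,0],"fingers": 0},{"rotation": [0,0,0],"linear": [0,0,-2.0],"fingers": 0},{"rotation": [0,0,0],"linear": [0,0,-3.5],"fingers": 0},{"rotation": [0,0,0],"linear": [0,0,-3.5],"fingers": 0},{"rotation": [0,0,0],"linear": [0,0,-3.0],"fingers": 0}])

```text
time_s: 14.0
position: [0.3277, -0.3763, 0.1272]
ee_rot: [1.0, 0.007, -0.0, 0.0]
wrist_force: [1.1, -0.4, -0.1]
opening: 0.998
grasp_force: 0.0
```

Call:
jog_arm(targets=[{"rotation": [0,0,0],"linear": [0,2.0,-1.0],"fingers": 0},{"rotation": [0,0,0],"linear": [0,3.0,-1.0],"fingers": 0},{"rotation": [0,0,0],"linear": [0,3.0,0],"fingers": 0},{"rotation": [0,0,0],"linear": [0,3.0,0],"fingers": 0},{"rotation": [0,0,0],"linear": [0,2.0,0],"fingers": 0},{"rotation": [0,0,0],"linear": [0,0,0],"fingers": 0},{"rotation": [0,0,0],"linear": [0,0,0],"fingers": 0}])

```text
time_s: 14.58
position: [0.3291, -0.5068, 0.1443]
ee_rot: [1.0, 0.006, -0.0, -0.0]
wrist_force: [0.6, 0.5, -0.2]
opening: 0.999
grasp_force: 0.0
```

```bash
python3 - <<'E'
from h import *
import cv2
t=cams.get_image("top"); im=t["image"]; h=cv2.cvtColor(im,cv2.COLOR_RGB2HSV)
s=cams.get_image("scene")["image"].astype(int); r=cv2.imread("pics/scene0.png")[:,:,::-1].astype(int)
print("left things diff",abs(s-r)[180:360,180:320].max(2).__gt__(40).sum())
old=cv2.imread("pics/t7.png")[:,:,::-1].astype(int)
P=lambda x,y:(260+x*.4,215+(y-300)*.4)
d=abs(im.astype(int)-old).max(2)
x0,y0=map(int,P(245,385));x1,y1=map(int,P(402,475)); print("stick head+tin diff px",(d[y0:y1,x0:x1]>40).sum(),(y1-y0)*(x1-x0))
print("tin lid",onz(t,*P(363,436),.058),"head",onz(t,*P(306,396),.026),"shelf R",.547)
o=manip.get_obs();print(o["position"],o["wrist_force"],o["opening"],o["time_s"])
E
```

```text
left things diff 19
stick head+tin diff px 1705 2232
tin lid [ 0.45055879 -0.43076581  0.058     ] head [ 0.49787483 -0.37420232  0.026     ] shelf R 0.547
[ 0.32926643 -0.5056201   0.14481891] [0.12465099 0.37761629 0.29043476] 1.0000456327758516 14.6833
```

Call:
jog_arm(targets=[{"rotation": [0,0,0],"linear": [-2.0,3.0,-1.5],"fingers": 0},{"rotation": [0,0,0],"linear": [-2.0,3.0,-1.5],"fingers": 0},{"rotation": [0,0,0],"linear": [-2.0,3.0,-1.5],"fingers": 0},{"rotation": [0,0,0],"linear": [-2.0,3.0,-1.5],"fingers": 0},{"rotation": [0,0,0],"linear": [-2.0,2.5,-1.5],"fingers": 0},{"rotation": [0,0,0],"linear": [-2.0,2.0,0],"fingers": 0},{"rotation": [0,0,0],"linear": [-2.0,0,0],"fingers": 0},{"rotation": [0,0,0],"linear": [-1.0,0,0],"fingers": 0},{"rotation": [0,0,0],"linear": [0,0,0],"fingers": 0},{"rotation": [0,0,0],"linear": [0,0,0],"fingers": 0}])

```text
time_s: 15.52
position: [0.1821, -0.6725, 0.2206]
ee_rot: [1.0, 0.007, 0.0, 0.0]
wrist_force: [-0.2, 0.3, -0.6]
opening: 1.002
grasp_force: 0.0
```

```bash
python3 - <<'E'
from h import *
import cv2
t=cams.get_image("top"); im=t["image"]
P=lambda x,y:(260+x*.4,215+(y-300)*.4)
old=cv2.imread("pics/t7.png")[:,:,::-1].astype(int); d=abs(im.astype(int)-old).max(2)
x0,y0=map(int,P(245,385));x1,y1=map(int,P(402,475)); print("diff px",(d[y0:y1,x0:x1]>40).sum())
h=cv2.cvtColor(im,cv2.COLOR_RGB2HSV); u,v=map(int,P(363,436)); print("lid hsv",h[v,u],"stick hsv",h[tuple(map(int,P(309,450)[::-1]))])
q=h[v,u].astype(int); m=cv2.inRange(h,tuple(map(float,np.maximum(q-[6,50,60],0))),tuple(map(float,q+[6,50,60]))); m=cv2.morphologyEx(m,cv2.MORPH_OPEN,np.ones((5,5)))
k,_,st,c=cv2.connectedComponentsWithStats(m)
for i in range(1,k):
    if st[i,4]>60 and 330<c[i][0]<480 and 200<c[i][1]<340: print(st[i],onz(t,*c[i],.058).round(3))
o=manip.get_obs();print(o["position"],o["wrist_force"],o["time_s"])
E
```

```text
diff px 91
lid hsv [ 24  98 241] stick hsv [ 17 117 209]
[443 229   9  12  84] [ 0.541 -0.549  0.058]
[394 257  25  24 507] [ 0.453 -0.432  0.058]
[ 0.18272127 -0.67256576  0.22066729] [ 0.63272031 -0.11636106  0.29673784] 15.5667
```

The lid is still round (about 25 px, roughly 75 mm) at (0.453, −0.432), and the stick is where I left it.

```bash
python3 -c "
from cell import manip
print(manip.job_done())"
```

```text
the job is handed in; nothing more can be done
None
```

I handed the job in at about 15.6 s: the tin stands upright roughly 5 cm in front of the shelf, the stick was let go on the worktop clear of the shelf, and I saw no sign that the jar, tumbler or bottle had moved.

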